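Count to the third gap and push the gem jar home

ROBOT

A 7-joint arm with a two-finger parallel gripper is mounted at the origin on the work surface; the furniture and walls round the work are solid. World frame = base frame: x ahead of the robot, y to its left, z up, the work surface at z = 0. Lengths are in m, angles in rad, forces in N, time in s.
With the tool pointing down it reaches from about 0.4 to 0.85 m from the base axis. Payload 4.4 kg.
Tool frame: the origin (TCP) lies at the very end of the fingers, on their centre line; the grasp point (between the pads) lies 19 mm behind it (grasp_offset is the distance from the TCP to the grasp point, in m); z points along the fingers, y is the line along which they close (so a half turn about z gives the same grasp; the last joint's range is limited). The gripper opens to 94 mm and grips with 3 to 60 N. Pads are 16 mm wide; open, the fingers measure 119 mm over their backs; the gripper's body (75 mm by 177 mm) begins 78 mm behind the grasp point.
Start: joints at [1.283, 0.628, 0.038, 1.517, -0.027, 0.996, -0.02], TCP at [0.143, -0.634, 0.205] pointing down, gripper open.
Joint ranges: [-3.06, 3.06], [-0.37, 2.12], [-1.25, 1.32], [0.18, 2.47], [-1.1, 4.24], [0.23, 1.98], [-2.94, 2.94]. Speed limits (rad/s): [2.57, 2.57, 3.14, 3.14, 3.14, 3.14, 3.14].

INTERFACE

Orientations are given as a unit quaternion [x, y, z, w].
In Python, from bench import move_ptp, move_linear, move_joints, set_gripper, sleep, inverse_kinematics, get_obs, get_image, PlanningError, job_done, silhouettes, tip_of, grasp_offset gives the robot as it stands. Calls block until the motion is done:
- move_ptp(position, orientation): joint-space move of the TCP to a pose.
- move_linear(position, speed=0.15, ori=None, stop_force=None): straight line of the TCP; ori=None keeps the orientation; speed is the mean speed in m/s. With stop_force (N) it stops when the force on the tool has changed by that much, and returns True; else False.
- move_joints(angles): joint-space move.
- set_gripper(opening): opening from 0.0 (shut) to 1.0 (fully open); the grip force is fixed at half the most; returns when the fingers have stopped.
- sleep(seconds).
- inverse_kinematics(position, orientation): joint angles nearest the present ones, or None.
- get_obs(): the state.
- get_image(name): name is "side" or "top" or "wrist"; returns a dict with "image" (480x640x3 uint8, blue, green, red), "intrinsics" (3x3 intrinsics, pixels), "rvec" (rotation vector, rad) and "tvec" (3), from world to camera coordinates, as OpenCV has them. Camera axes: x right, y down, z forward; pixel columns grow to the right and rows downward; lengths in m; the calibration is good to about 2 mm. A picture is of the moment at which its call begins. There is no depth.
A pose or a line that the arm cannot do raises PlanningError and nothing moves.
- job_done(): hands the job in; it is judged then, once.
Trained networks look in the newest picture that a camera, given by its name, has taken for a name from the list of things; names that differ only in an ending like _2 or _b are one class to them, and where a whole thing is asked for, a point or a joint stands for the part that bears it (a point fixed in the world has none). Each returns a list of dicts, best first, with "score" (0 to 1); they miss things now and then, are a little off and sometimes report something else, mostly with a low value. They report only what shows in the picture. A call takes as long as a camera call. They do not tell look-alikes from the thing itself.
- silhouettes(camera, target): "region" (480x640 bool, what is visible of it) and "position" ([column, row] in pixels, amid what is visible of it).
- tip_of(camera, target): "position" ([column, row] in pixels: a listed point, or the origin of a listed thing).
The state is a dict: "clock": time; "joint_pos": joint angles; "qd": joint speeds; "joint_torque": joint torques, N m; "tool_pos": TCP position; "ee_rot": TCP orientation; "wrist_force": force on the tool from outside, world axes, zero at the start; "ft_torque": the same for the moment, N m; "gripper_width": opening from 0.0 (shut) to 1.0 (fully open); "grasp_force": force on a finger pad.
Only numpy, scipy, OpenCV 4.12 (cv2) and the standard library are available. Lean on these libraries where they do the work, as an engineer would, in place of code of your own. Each camera call takes 0.05 s, during which the arm holds its last target. There are 200 camera calls.

TASK

On the gem stand a low wooden divider rack has a tall round post at one end: counting from the post, run a fingertip along the rack and touch the first, the second and the third inner divider in turn. Then push the gem jar that stands in front of the rack, with the fingertips only, into the third gap from the post (the one between the second and third dividers) until it rests against the rack's back wall. Slide the jar along the table upright, without picking it up, and leave the jar and stone that are already in the rack, and the flat stone, where they are.

Things in the scene. Friction and masses are not known exactly. Their poses are not given: they have to be found in the camera images.
- rack: Fixed pale wooden rack, 198 mm long, 30 mm high, no floor, open at front and top. Origin: table level, front face of the 10 mm back wall, mid-row. x points into the back wall (push direction), y along the row to the left, z up. Two end walls (y = 96, -96) and three inner dividers make four 42 mm wide gaps centred at y = 72, 24, -24, -72; the outer two are occupied, the inner two empty.
- divider_left: The inner divider at rack y = +48, 6 mm thick with a rounded front edge; origin at its foot where it meets the back wall; its level top is 30 mm above that and reaches 30 mm towards -x. Axes as the rack's.
- divider_mid: The inner divider at rack y = 0, the same size, origin and axes.
- divider_right: The inner divider at rack y = -48, the same size, origin and axes.
- post: Fixed turned wooden post, 18 mm in diameter, 62 mm tall, outside one end wall of the rack: at rack y = +108 or -108 (either end), x = +5. The count starts here: gap one is next to the post, the first divider is the inner divider nearest to it (end walls are not counted). The other end has only a thin stub 12 mm tall. Origin at its foot.
- jar_center (a point): Centre (half-way up) of the gem jar to be pushed, loose, alone in front of the rack: round, 33 mm in diameter, 22 mm tall, black base with a clear top, about 50 g; its foot stands on the table. Axis z is up.
- racked_jar: A like gem jar, 33 mm in diameter, 22 mm tall, loose, already in one of the outer gaps; origin at its foot. Leave it alone.
- racked_stone: Polished stone 38 x 30 x 22 mm, loose, in the other outer gap; origin at its foot. Leave it alone.
- flat_stone: Flat round polished stone, 48 x 48 x 20 mm, loose, on the table to the left in front of the rack; origin at its foot. Leave it alone.
There are look-alikes about, which are no part of the job. Leave any green or yellow look-alike of the part that bears jar_center alone.

How it is judged:
By the outcome, as a careful person would: the job done as asked, in the order asked, and still so for the second after the job is handed in, with the robot touching nothing.
It also fails if it takes over 61 s, if anything falls off the work surface, if the arm or the gripper's body presses on something with over 40 N, if the wrist force passes 120 N, or if a joint passes its speed limit or range.

## Working session

There is one attempt and no reset: what is moved stays moved. The work goes in short steps, each a Python script; the robot and the scene stay as the last script left them, time stands still between calls to the robot, and variables do not carry over. Pictures are saved under pics/ and viewed, at most 10 in all, crops included, and the job is handed in when it is done.

```bash
mkdir -p pics; ls; python3 - <<'E'
from bench import *
import cv2,numpy as np
o=get_obs();print(o['clock'],o['tool_pos'],o['ee_rot'],o['gripper_width'])
ims=[]
for c in ['side','top']:
    g=get_image(c);cv2.imwrite(f'pics/{c}0.png',g['image'])
    R=cv2.Rodrigues(g['rvec'])[0];print(c,-R.T@g['tvec'].ravel(),R[2])
    for t in ['rack','divider_left','divider_mid','divider_right','post','jar_center','racked_jar','racked_stone','flat_stone']:
        print(t,[(np.round(d['position']).tolist(),round(d['score'],2)) for d in tip_of(c,t)][:4])
E
```

```text
pics
0.0 [ 0.14284444 -0.63341104  0.20455641] [ 9.93859733e-01  1.10643182e-01 -1.20746006e-04 -9.50651591e-04] 1.0001264606865499
side [ 0.14094662 -0.53782359  0.40347862] [ 0.4247553   0.8042741  -0.41560331]
rack [([399.0, 270.0], 0.93)]
divider_left [([385.0, 258.0], 0.75)]
divider_mid [([397.0, 270.0], 0.67)]
divider_right [([417.0, 284.0], 0.72)]
post []
jar_center [([291.0, 306.0], 0.86), ([297.0, 278.0], 0.66), ([352.0, 308.0], 0.6)]
racked_jar [([366.0, 258.0], 0.48)]
racked_stone [([412.0, 293.0], 0.52)]
flat_stone [([253.0, 256.0], 0.82)]
top [0.44729711 0.14613984 0.91719202] [ 0.08107515 -0.01160035 -0.99664048]
rack [([343.0, 176.0], 0.82)]
divider_left [([313.0, 179.0], 0.64)]
divider_mid []
divider_right [([376.0, 178.0], 0.6)]
post [([415.0, 178.0], 0.55), ([295.0, 193.0], 0.51)]
jar_center [([408.0, 273.0], 0.74), ([375.0, 323.0], 0.74), ([326.0, 290.0], 0.67), ([415.0, 183.0], 0.61)]
racked_jar []
racked_stone [([391.0, 196.0], 0.55), ([341.0, 177.0], 0.17)]
flat_stone [([232.0, 302.0], 0.57)]
```

View pics/top0.png

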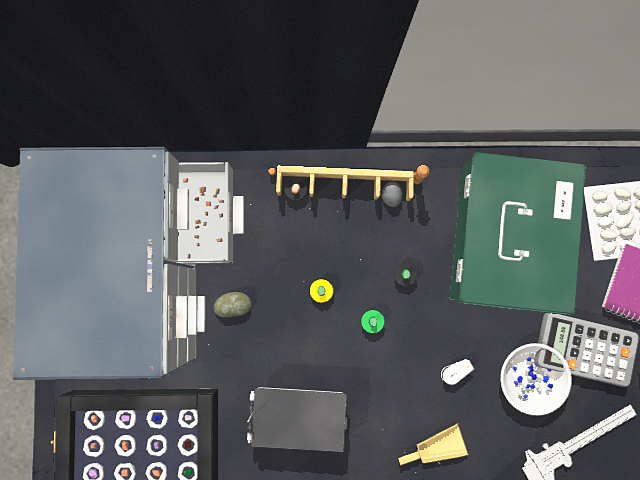

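View pics/side0.png

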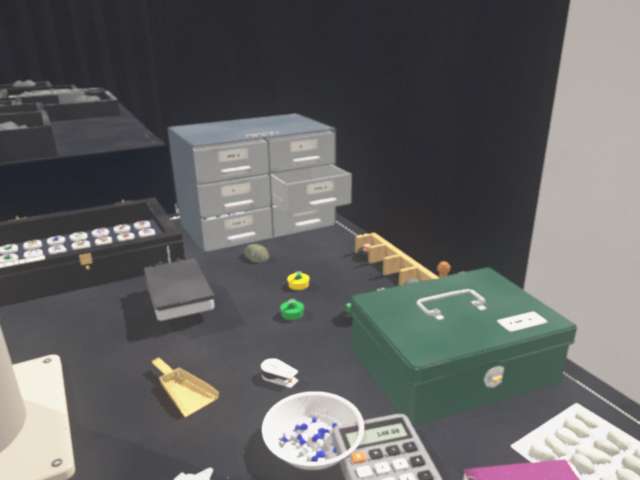

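The top view shows the rack at about (345,175). The tall post is on its right at (422,172) and the stub on its left at (271,171), so the third gap is at about (328,185).

Jar candidates: black with clear top (405,274), yellow (321,291), green (373,322), and the racked jar (295,190). By the description I choose the black one at (405,274), and I'll check it in a close crop.

```bash
cat > h.py <<'E'
from bench import *
import cv2,numpy as np
from scipy.spatial.transform import Rotation as Ro
def ray(g,px,z):
    K=np.array(g['intrinsics']);R=cv2.Rodrigues(np.array(g['rvec']))[0];t=np.array(g['tvec']).ravel()
    d=R.T@np.linalg.inv(K)@np.array([px[0],px[1],1.]);c=-R.T@t
    return c+d*(z-c[2])/d[2]
def proj(g,P):
    return cv2.projectPoints(np.array(P,float).reshape(-1,3),np.array(g['rvec'],float),np.array(g['tvec'],float),np.array(g['intrinsics'],float),None)[0].reshape(-1,2)
E
python3 - <<'E'
from h import *
g=get_image('top')
im=g['image'][150:300,260:440]
cv2.imwrite('pics/crop1.png',cv2.resize(im,None,fx=4,fy=4,interpolation=cv2.INTER_CUBIC))
for n,p,z in [('post',(422,172),.055),('stub',(271,171),.01),('jar',(405,274),.015),('yellow',(321,291),.015),('green',(373,322),.015),('divL',(312,180),.03),('divR',(378,185),.03),('flat',(232,304),.01),('rackL',(278,167),.03),('rackR',(412,172),.03),('boxNW',(474,155),.1),('cab',(205,300),.05),('drawer',(240,215),.05)]:
    print(n,ray(g,p,z).round(4))
for c in ['top']:
  for t in ['jar_center','rack','post']:
    for d in silhouettes(c,t)[:4]:
        r=np.argwhere(d['region']);print(t,np.round(d['position']),round(d['score'],2),r.min(0),r.max(0))
E
```

```text
post [ 0.6132 -0.0074  0.055 ]
stub [0.6248 0.2081 0.01  ]
jar [0.471  0.0135 0.015 ]
yellow [0.4474 0.1358 0.015 ]
green [0.4022 0.0611 0.015 ]
divL [0.6074 0.1476 0.03  ]
divR [0.5994 0.0523 0.03  ]
flat [0.4297 0.2651 0.01  ]
rackL [0.6267 0.1966 0.03  ]
rackR [0.6181 0.0026 0.03  ]
boxNW [ 0.6271 -0.0697  0.1   ]
cab [0.4364 0.2973 0.05  ]
drawer [0.5547 0.249  0.05  ]
jar_center [408. 271.] 0.79 [263 394] [284 416]
jar_center [374. 322.] 0.72 [310 362] [332 382]
jar_center [323. 291.] 0.72 [279 310] [301 332]
rack [345. 173.] 0.96 [166 276] [199 412]
post [419. 174.] 0.59 [165 414] [182 428]
```

View pics/crop1.png

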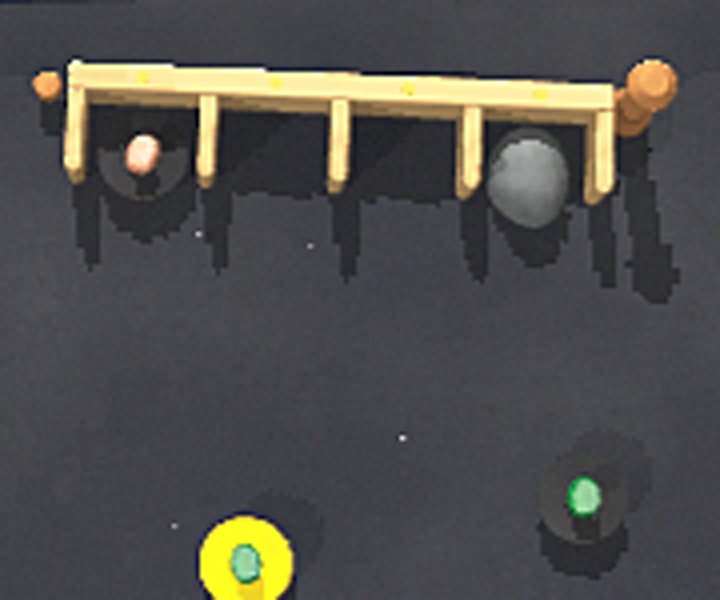

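The crop confirms the black-based, clear-topped jar with a green gem at full-image pixel (405,274). Both outer gaps are occupied (jar on the left, stone on the right) and both inner gaps are empty. Next I fit the rack pose and check the green box's height for clearance.

```bash
python3 - <<'E'
from h import *
from scipy.optimize import least_squares
g=get_image('top');s=get_image('side')
pts=[((10,99),(75,62)),((10,-99),(613,86)),((0,48),(208,96)),((0,0),(339,101)),((0,-48),(471,106)),((-30,48),(206,180)),((-30,0),(337,186)),((-30,-48),(467,190)),((-30,-96),(597,195))]
L=np.array([[*p,30] for p,_ in pts])/1000;px=np.array([q for _,q in pts])/4+[260,150]
def W(v,L=L):
    c,q=np.cos(v[2]),np.sin(v[2]);return L@np.array([[c,q,0],[-q,c,0],[0,0,1]])+[v[0],v[1],0]
r=least_squares(lambda v:(proj(g,W(v))-px).ravel(),[.62,.1,0]);print(r.x.round(4),(r.fun.reshape(-1,2)).round(1).tolist())
for n,p in dict(post=[5,-108,62],gap3=[-16,24,0],divR=[-15,-48,30]).items():
    P=W(r.x,np.array([p])/1000);print(n,P.round(4),proj(g,P).round(),proj(s,P).round())
c=ray(s,(353,372),0);print('box corner',c)
for z in (0.06,.07,.08,.09,.1,.11,.12): print(z,proj(s,[c[0],c[1],z]).round(),proj(g,[c[0],c[1],z]).round())
jr=[ray(g,(405,273.5),.011),ray(s,(352,308),.011)];print(jr)
E
```

```text
[ 0.6137  0.0999 -0.0517] [[-1.9, 0.1], [0.2, 0.2], [-0.2, -0.0], [0.2, 0.2], [0.4, 0.4], [-0.6, -0.5], [-0.1, -0.5], [0.6, -0.0], [1.3, 0.2]]
post [[ 0.6131 -0.0083  0.062 ]] [[423. 171.]] [[442. 263.]]
gap3 [[0.599  0.1247 0.    ]] [[327. 189.]] [[381. 267.]]
divR [[0.5962 0.0527 0.03  ]] [[378. 187.]] [[406. 268.]]
box corner [ 4.13155691e-01 -9.44692783e-02  5.55111512e-17]
0.06 [[354. 330.]] [[489. 315.]]
0.07 [[354. 323.]] [[491. 315.]]
0.08 [[354. 315.]] [[493. 315.]]
0.09 [[354. 308.]] [[495. 315.]]
0.1 [[354. 300.]] [[498. 316.]]
0.11 [[354. 292.]] [[500. 316.]]
0.12 [[355. 284.]] [[502. 316.]]
[array([0.47182737, 0.01290925, 0.011     ]), array([0.47857603, 0.01788546, 0.011     ])]
```

```bash
python3 - <<'E'
from h import *
g=get_image('top');s=get_image('side')
a=cv2.resize(g['image'][140:320,430:600],None,fx=2.3,fy=2.3,interpolation=cv2.INTER_CUBIC)
b=cv2.resize(s['image'][230:410,330:500],None,fx=2.3,fy=2.3,interpolation=cv2.INTER_CUBIC)
cv2.imwrite('pics/box.png',np.hstack([a,b]))
for p in [(449,298),(452,298),(465,293)]:
  for z in (0,.05,.07,.09,.11):
    P=ray(g,p,z);print(p,z,P.round(3),proj(s,P).round())
E
```

```text
(449, 298) 0 [ 0.436 -0.053  0.   ] [[351. 349.]]
(449, 298) 0.05 [ 0.436 -0.042  0.05 ] [[348. 311.]]
(449, 298) 0.07 [ 0.436 -0.038  0.07 ] [[346. 296.]]
(449, 298) 0.09 [ 0.437 -0.033  0.09 ] [[345. 281.]]
(449, 298) 0.11 [ 0.437 -0.029  0.11 ] [[344. 265.]]
(452, 298) 0 [ 0.435 -0.057  0.   ] [[353. 351.]]
(452, 298) 0.05 [ 0.436 -0.046  0.05 ] [[350. 313.]]
(452, 298) 0.07 [ 0.436 -0.042  0.07 ] [[348. 298.]]
(452, 298) 0.09 [ 0.437 -0.037  0.09 ] [[347. 282.]]
(452, 298) 0.11 [ 0.437 -0.033  0.11 ] [[345. 266.]]
(465, 293) 0 [ 0.443 -0.077  0.   ] [[366. 357.]]
(465, 293) 0.05 [ 0.443 -0.065  0.05 ] [[362. 319.]]
(465, 293) 0.07 [ 0.443 -0.06   0.07 ] [[360. 303.]]
(465, 293) 0.09 [ 0.443 -0.055  0.09 ] [[358. 287.]]
(465, 293) 0.11 [ 0.443 -0.05   0.11 ] [[357. 270.]]
```

View pics/box.png

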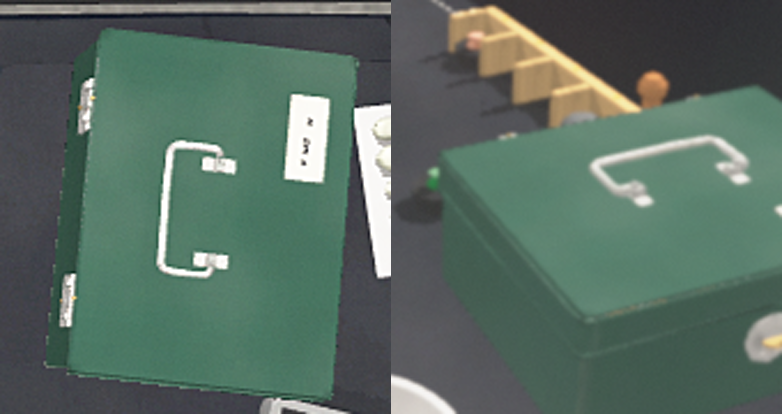

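The box is about 0.08 m high with its near corner at about (0.43,-0.05). The gripper body starts at about 0.107 m during pushing, so it clears. I'll move above the rack and look once with the wrist camera.

```bash
cat >> h.py <<'E'
def ori(psi): return (Ro.from_euler('z',psi)*Ro.from_euler('x',np.pi)).as_quat()
RK=[.6137,.0999,-.0517]
def RW(x,y,z,v=None):
    v=RK if v is None else v
    c,s=np.cos(v[2]),np.sin(v[2]);x,y=x/1000,y/1000
    return np.array([v[0]+c*x-s*y,v[1]+s*x+c*y,z])
E
python3 - <<'E'
from h import *
move_ptp([.5,.06,.28],ori(RK[2])); set_gripper(0.0)
g=get_image('wrist');o=get_obs();print(o['clock'],o['tool_pos'],o['gripper_width'],proj(g,o['tool_pos']))
im=g['image'].copy()
P=[RW(0,48,.03),RW(0,0,.03),RW(0,-48,.03),RW(-30,48,.03),RW(-30,0,.03),RW(-30,-48,.03)]
for u in proj(g,P): cv2.drawMarker(im,tuple(int(i) for i in u.round()),(0,0,255),0,8)
print(proj(g,P).round())
cv2.imwrite('pics/w1.png',im)
for d in tip_of('wrist','jar_center')[:3]: print(d['position'],d['score'],ray(g,d['position'],.011))
for t in ['divider_left','divider_mid','divider_right']: 
  for d in tip_of('wrist',t)[:3]: print(t,d['position'],d['score'],ray(g,d['position'],.0))
E
```

```text
5.6333 [0.50000861 0.06000111 0.28000084] 0.0004050390622481993 [[326.30289953 295.15264823]]
[[227.  92.]
 [277.  92.]
 [327.  92.]
 [229. 125.]
 [278. 125.]
 [327. 125.]]
[370.0, 231.0] 0.88 [0.46878467 0.01289784 0.011     ]
[260.0, 259.3] 0.8 [0.44327756 0.13431664 0.011     ]
[326.4, 289.7] 0.52 [0.40421967 0.0633121  0.011     ]
divider_left [234.6, 94.8] 0.88 [0.61651453 0.14684017 0.        ]
divider_mid [280.5, 93.7] 0.71 [0.61514134 0.09971738 0.        ]
divider_mid [146.6, 273.8] 0.2 [0.4298448  0.26612551 0.        ]
divider_right [327.7, 96.0] 0.5 [0.61039585 0.05148136 0.        ]
```

View pics/w1.png

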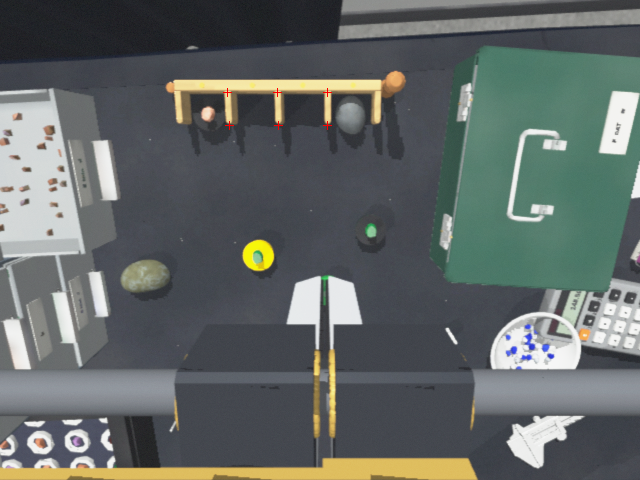

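The picture shows the predicted marks on the dividers at (227–231,92), (277,92) and (327,92), within about 2 mm. The post is at (395,82), right of the stone, and the target jar is at (370,231). Now I touch the dividers in order: right, mid, left.

```bash
python3 - <<'E'
from h import *
q=ori(RK[2])
move_ptp(RW(-14,-48,.06),q)
for y in (-48,0,48):
    move_linear(RW(-14,y,.040),speed=.12)
    h=move_linear(RW(-14,y,.024),speed=.02,stop_force=2.5)
    o=get_obs();print(y,h,o['tool_pos'],o['wrist_force'].round(1) if hasattr(o['wrist_force'],'round') else o['wrist_force'],o['clock'])
    move_linear(RW(-14,y,.040),speed=.1)
move_linear(RW(-14,48,.1),speed=.2)
d=np.array([.530,.118])-np.array([.470,.013]);print(inverse_kinematics([.45,-.02,.1],ori(np.arctan2(d[1],d[0]))), get_obs()['clock'])
E
```

```text
-48 True [0.59737961 0.05267333 0.03033224] [-0.8  0.3  4.6] 7.65
0 True [0.59976499 0.10014263 0.03036049] [-0.9 -0.1  5.6] 8.9917
48 True [0.60223247 0.14809503 0.03032064] [-0.6 -0.   4.5] 10.3333
[ 0.35338886  0.57518779 -0.53295241  2.148675    0.55388552  0.55325811
 -1.10976047] 11.0333
```

All three contacts came at z = 0.030 m, the divider tops. Now the first push takes the jar diagonally to in front of gap three, past the yellow one.

```bash
python3 - <<'E'
from h import *
J=np.array([.470,.013]);S=RW(-85,24,0)[:2];d=S-J;D=np.linalg.norm(d);u=d/D
q=ori(np.arctan2(u[1],u[0]))
set_gripper(.13)
P=lambda p,z:[p[0],p[1],z]
move_ptp(P(J-.046*u,.09),q)
move_linear(P(J-.046*u,.006),speed=.1)
print(get_obs()['tool_pos'],get_obs()['gripper_width'])
move_linear(P(S-.0235*u,.006),speed=.06)
move_linear(P(S-.045*u,.006),speed=.1)
move_linear(P(S-.045*u,.12),speed=.2)
q2=ori(RK[2]);move_ptp(RW(-160,24,.16),q2)
g=get_image('wrist');o=get_obs();print(o['clock'],S)
for e in tip_of('wrist','jar_center')[:4]: print(e['position'],e['score'],ray(g,e['position'],.011).round(4))
im=g['image'].copy()
for p in proj(g,[RW(0,0,.03),RW(0,48,.03),RW(-30,0,.03),RW(-30,48,.03),RW(-85,24,.011)]): cv2.drawMarker(im,tuple(int(i) for i in p.round()),(0,0,255),0,8)
cv2.imwrite('pics/w2.png',im)
t=get_image('top')
for e in tip_of('top','jar_center')[:4]: print(e['position'],e['score'],ray(t,e['position'],.011).round(4))
E
```

```text
[ 0.4490818  -0.0275751   0.00626189] 0.132954244148777
18.1667 [0.53005382 0.12826048]
[320.5, 240.0] 0.83 [0.4449 0.1361 0.011 ]
[414.5, 283.6] 0.63 [0.4046 0.0615 0.011 ]
[323.7, 129.6] 0.61 [0.5294 0.1293 0.011 ]
```

View pics/w2.png

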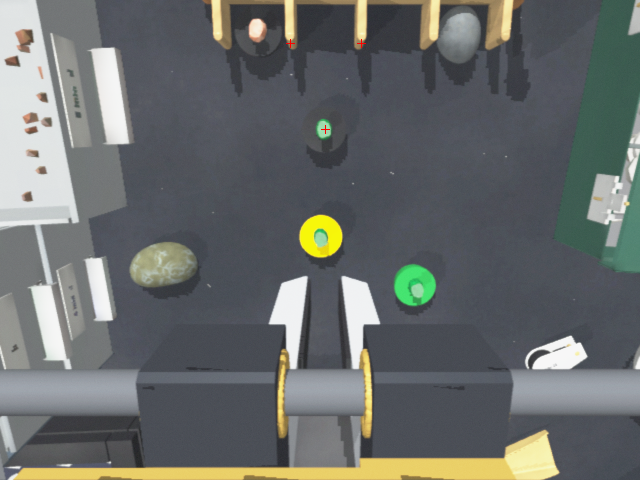

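The jar is upright at (325,129), exactly on the staging mark in front of gap three. The yellow (321,237), green (414,285) and flat stone (163,265) haven't moved. Now I push it straight in until it meets the wall.

```bash
python3 - <<'E'
from h import *
move_linear(RW(-125,24,.08),speed=.15)
move_linear(RW(-125,24,.006),speed=.1)
h0=move_linear(RW(-46,24,.006),speed=.06,stop_force=12)
h=move_linear(RW(-33,24,.006),speed=.02,stop_force=4)
o=get_obs();p=np.array(o['tool_pos'])-RW(0,0,0)
c,s=np.cos(RK[2]),np.sin(RK[2]);print(h0,h,'rack xy',(c*p[0]+s*p[1])*1e3,(-s*p[0]+c*p[1])*1e3,o['wrist_force'],o['clock'])
move_linear(RW(-75,24,.006),speed=.1)
move_linear(RW(-110,24,.14),speed=.2)
g=get_image('wrist')
for e in tip_of('wrist','jar_center')[:4]: print(e['position'],e['score'],ray(g,e['position'],.011).round(4))
print(RW(-16.5,24,.011))
t=get_image('top')
a=cv2.resize(t['image'][150:310,220:440],None,fx=3,fy=3);cv2.imwrite('pics/f.png',a)
cv2.imwrite('pics/w3.png',g['image']);print(get_obs()['clock'])
E
```

```text
False True rack xy -38.20856094605786 23.816854428805 [ 0.59236429 -0.07607933  0.30657036] 21.9083
[324.1, 99.4] 0.87 [0.5989 0.125  0.011 ]
[359.7, 73.3] 0.7 [0.6144 0.1    0.011 ]
[320.5, 306.8] 0.64 [0.4462 0.1358 0.011 ]
[430.0, 74.5] 0.24 [0.6112 0.0523 0.011 ]
[0.59846229 0.1247206  0.011     ]
23.4167
```

View pics/w3.png

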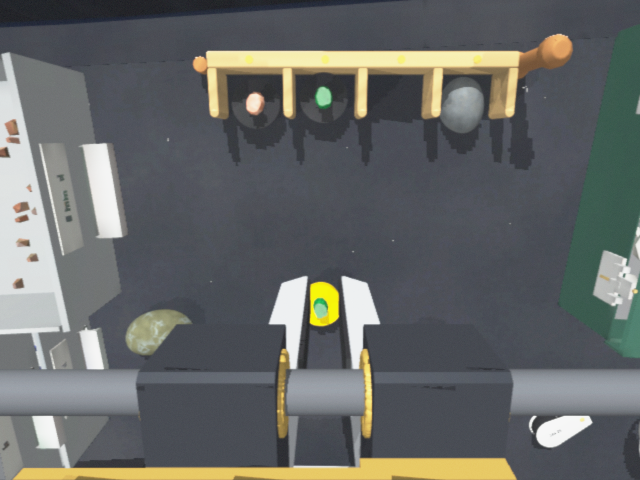

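The jar stands at (324,98) in gap three, measured within 1 mm of the rest position against the wall. The racked jar (255,103), stone (462,105) and flat stone (160,332) look undisturbed. I'll do one firmer confirming nudge, then retreat and hand in.

```bash
python3 - <<'E'
from h import *
move_linear(RW(-75,24,.006),speed=.15)
move_linear(RW(-44,24,.006),speed=.06,stop_force=8)
h=move_linear(RW(-34,24,.006),speed=.015,stop_force=7)
o=get_obs();p=np.array(o['tool_pos'])-RW(0,0,0)
c,s=np.cos(RK[2]),np.sin(RK[2]);print(h,'rack x',(c*p[0]+s*p[1])*1e3)
move_linear(RW(-75,24,.006),speed=.08)
move_linear(RW(-110,24,.14),speed=.2)
g=get_image('wrist')
for e in tip_of('wrist','jar_center')[:2]: print(e['position'],e['score'],ray(g,e['position'],.011).round(4))
sleep(.5);print(get_obs()['clock'],job_done())
E
```

```text
True rack x -38.21232830107372
[320.5, 309.8] 0.89 [0.4425 0.1357 0.011 ]
[323.9, 97.1] 0.81 [0.5993 0.1249 0.011 ]
the job is handed in; nothing more can be done
27.7917 None
```

I touched the first, second and third dividers in order from the post, then pushed the jar upright into the third gap against the back wall. Nothing else appeared to move, and I handed the job in at about 28 s.

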